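Complete the display row and hold the light dial at full

ROBOT

A 7-joint arm with a two-finger parallel gripper is mounted at the origin on the work surface; the furniture and walls round the work are solid. World frame = base frame: x ahead of the robot, y to its left, z up, the work surface at z = 0. Lengths are in m, angles in degrees, forces in N, time in s.
With the tool pointing down it reaches from about 0.35 to 0.9 m from the base axis. Payload 7.2 kg.
Tool frame: the origin (TCP) lies at the very end of the fingers, on their centre line; the grasp point (between the pads) lies r.pinch_z behind it (r.pinch_z is the distance from the TCP to the grasp point, in m); z points along the fingers, x is the direction in which the jaws open and shut, and the axes are right-handed (so a half turn about z gives the same grasp; the last joint's range is limited). The gripper opens to 88 mm and grips with 3 to 60 N. Pads are 20 mm wide; open, the fingers measure 115 mm over their backs; the gripper's body (75 mm by 178 mm) begins 61 mm behind the grasp point.
Start: joints at [70.176, 23.554, -0.728, 91.456, 0.321, 64.991, -4.71], TCP at [0.171, -0.601, 0.223] pointing down, gripper open.
Joint ranges: [-169.25, 169.25], [-16.82, 113.86], [-84.01, 82.57], [7.8, 145.47], [-59.2, 239.2], [7.22, 106.19], [-163.78, 163.78]. Speed limits (degrees/s): [136.94, 136.94, 172.46, 172.46, 180, 180, 180].

INTERFACE

Orientations are given as a 3x3 rotation matrix whose columns are the frame's x, y, z axes.
In Python, from station import r, camera, camera_params gives the robot as it stands.
- The arm moves only by the shell command python3 -m handwheel 'ROWS' [FORCE]. ROWS is JSON, a list of rows, each an object of numbers: "tx", "ty", "tz": the shift along the tool's x, y, z in m; "yaw": the turn about the tool's z in rad; "claw": the opening, from -1 (shut) to 1 (fully open). A call has exactly 8 rows; each row is the pose to reach, as a shift and turn from the pose commanded when the call began, along the tool's axes at that moment; what a row does not reach only later rows make up. A row lasts 1/8 s, in which the tool goes at most 62.5 mm and 10.7 degrees, less where a joint would pass 70% of its speed; a pose out of reach is approached as far as the arm can. A call with a gripper value outside its range is refused whole. The fingers move at their own pace and stop on an object; FORCE is the grip in N (left out, the last holds). Time passes only in rows, so rows that repeat a pose let the fingers close, or fill a call up. It gives the time, the measured TCP pose, the force and the opening at its end, in the units of the state.
- r.get_state(): the state, without advancing time (a new reading comes with each control period).
- camera(name): name is "scene" or "top" or "wrist"; returns the picture (384x512x3 uint8, red, green, blue); there is no depth.
- camera_params(name): a dict with "intrinsics" (3x3 intrinsics, pixels), "world_from_camera" (4x4, takes a point from camera to world coordinates). Camera axes: x right, y down, z forward; pixel columns grow to the right and rows downward; lengths in m; the calibration is good to about 2 mm. A picture is of the moment at which its call begins: read the wrist's pose just before it. camera_params takes no time and is no camera call; for the wrist camera it gives the pose at the moment of the call.
- r.hand_in(): hands the job in, once; it reports no verdict.
The state is a dict: "clock": time; "qpos": joint angles; "qvel": joint speeds; "joint_efforts": joint torques, N m; "position": TCP position; "eef_rot": TCP orientation; "wrist_force": force on the tool from outside, world axes, zero at the start; "moment": the same for the moment, N m; "width": finger opening in m.
Only numpy, scipy, OpenCV 4.12 (cv2) and the standard library are available. Lean on these libraries where they do the work, as an engineer would, in place of code of your own. Each camera call takes 0.05 s, during which the arm holds its last target.

TASK

Get the display ready for its photo: stand the red tumbler on the red disc and the yellow tumbler on the yellow disc of the display board, upright and centred, so that they make a neat row with the cup between them. Then turn the spring-return light dial clockwise past its first and second clicks to the third mark (three dots), and finish while still holding it there, because it springs back if let go. Do not knock the tumblers over or shift anything else on the counter.

Things in the scene. Friction and masses are not known exactly. Their poses are not given: they have to be found in the camera images.
- red_tumbler_mid (a point): Centre of the loose red tall tumbler (red with a white lattice pattern), half-way up: 91 mm above its foot. A straight round ceramic tumbler, 70 mm in diameter, 182 mm tall, open at the top, about 0.24 kg; it stands upright on the counter. z axis = its upward axis.
- yellow_tumbler_mid (a point): Centre of the loose yellow-green tall tumbler with a pale lattice pattern, half-way up: 93 mm above its foot. 70 mm in diameter, 186 mm tall, about 0.24 kg; stands upright on the counter. z axis = its upward axis.
- red_tumbler: The red tumbler; origin at the centre of its underside, z up.
- yellow_tumbler: The yellow tumbler; origin at the centre of its underside, z up.
- board: Fixed light wooden display board, 110 x 310 x 18 mm, length along its y axis; origin at the centre of its underside, +y to the left seen from the robot. Three felt discs, 84 mm in diameter and flush with its top, lie in a line along y: red at +100 mm, grey at 0, yellow at -100 mm. Along its far edge runs a fixed light strip, 34 mm high, its near face 58 mm behind the line of the discs.
- red_disc (a point): Centre of the red disc on the board's top, 18 mm above the counter; axes as the board's.
- yellow_disc (a point): Centre of the yellow disc on the board's top, 18 mm above the counter; axes as the board's.
- row_cup: Small terracotta cup, 79 mm wide, 76 mm high, that stands loose on the grey disc in the middle of the board, between the two discs; origin at the centre of its underside. It stays where it is.
- dial_box: Fixed grey control box, 130 x 130 mm, top 70 mm above the counter; origin at the centre of its underside, +x away from the robot. The light dial (round black skirt 58 mm in diameter, black bar grip) turns on its top about the vertical axis through its centre; white marks on the top: one big dot at rest, then one, two and three small dots.
- dial_grip (a point): Middle of the dial's bar grip, on the dial's axis. The bar is 46 mm long, 13 mm thick and 30 mm high (15 mm above and below this point); a white line on its top points along this point's x axis, which turns with the dial and lies along the bar. The skirt's top is 15 mm below this point, the box's top 25 mm below.
- light_dial (a joint): Angle of the dial, rad: 0 at rest (pointer along the box's +x), growing clockwise seen from above. Marks: first 0.4, second 0.8, third 1.2; stop at 1.6. Clicks are felt at about 0.2, 0.6 and 1.0, just before each mark. A spring (0.08 N m at rest, 0.16 N m at the third mark; the clicks add about 0.05) turns it back to 0 from anywhere when let go.
- card_pack: Pack of cards with a wavy striped cover, 140 x 106 x 50 mm, a bystander behind the dial box; origin at the centre of its underside.
- jewel_box: Small dark blue box, 81 x 100 x 72 mm, a bystander to the left; origin at the centre of its underside.
- spare_cup: Small terracotta cup, 79 mm wide, 76 mm high, a bystander near the robot on the counter; origin at the centre of its underside.

How it is judged:
By the outcome, as a careful person would: the job done as asked, in the order asked, and still so for the second after the job is handed in, while the arm keeps its last pose, push and grip.
It also fails if it takes over 64 s, if anything falls off the work surface, if the arm or the gripper's body presses on something with over 40 N, if the wrist force passes 120 N, or if a joint passes its speed limit or range.

## Working session

There is one attempt and no reset: what is moved stays moved. The work goes in short steps, Python scripts to look and compute and a shell command to move; the robot and the scene stay as the last step left them, time stands still between calls to the robot, and variables do not carry over. Pictures are saved under pics/ and viewed, and the job is handed in when it is done.

```bash
ls -la; mkdir -p pics; python3 - <<'E'
from station import r, camera, camera_params
import cv2, numpy as np
np.set_printoptions(precision=4,suppress=True)
s=r.get_state(); print(s, r.pinch_z)
for n in ("scene","top","wrist"):
    p=camera_params(n); print(n,p)
    cv2.imwrite(f"pics/{n}0.png",camera(n)[:,:,::-1])
E
```

```text
total 12
drwxr-xr-x  3 agent agent 4096 Dec  7 14:46 .
drwxr-xr-x 23 root  root  4096 Dec  7 14:46 ..
drwxr-xr-x  2 agent agent 4096 Dec  7 14:46 pics
{'clock': 0.0, 'qpos': array([70.1756, 23.5977, -0.7295, 91.5036,  0.3236, 64.9899, -4.7097]), 'qvel': array([ 0.0436, -0.0524,  0.0362,  0.0083, -0.0259,  0.0083,  0.039 ]), 'joint_efforts': array([  0.0005, -58.7957,   0.6427, -29.1076,  -0.0536,   0.0183,
         0.0001]), 'position': array([ 0.1712, -0.6006,  0.2218]), 'eef_rot': array([[ 0.2743, -0.9616, -0.0006],
       [-0.9616, -0.2743,  0.0014],
       [-0.0015,  0.0001, -1.    ]]), 'wrist_force': array([-0.2142, -0.3817,  0.365 ]), 'moment': array([ 0.0107,  0.0152, -0.0039]), 'width': 0.087726095003402} 0.0187
scene {'intrinsics': array([[406.9915,   0.    , 260.1371],
       [  0.    , 406.9915, 183.6922],
       [  0.    ,   0.    ,   1.    ]]), 'world_from_camera': array([[-0.7338, -0.5022,  0.4575,  0.0095],
       [-0.6793,  0.5511, -0.4846,  0.6248],
       [-0.0088, -0.6664, -0.7455,  0.8419],
       [ 0.    ,  0.    ,  0.    ,  1.    ]])}
top {'intrinsics': array([[425.4774,   0.    , 257.8254],
       [  0.    , 425.4774, 193.8541],
       [  0.    ,   0.    ,   1.    ]]), 'world_from_camera': array([[-0.011 , -0.9873,  0.1586,  0.2669],
       [-0.9998,  0.0081, -0.0188,  0.1539],
       [ 0.0173, -0.1587, -0.9872,  1.3129],
       [ 0.    ,  0.    ,  0.    ,  1.    ]])}
wrist {'intrinsics': array([[271.9786,   0.    , 256.7181],
       [  0.    , 271.9786, 190.9032],
       [  0.    ,   0.    ,   1.    ]]), 'world_from_camera': array([[ 0.2739, -0.9302, -0.2446,  0.2378],
       [-0.9618, -0.2654, -0.0675, -0.5821],
       [-0.0021,  0.2537, -0.9673,  0.3843],
       [ 0.    ,  0.    ,  0.    ,  1.    ]])}
```

View pics/scene0.png

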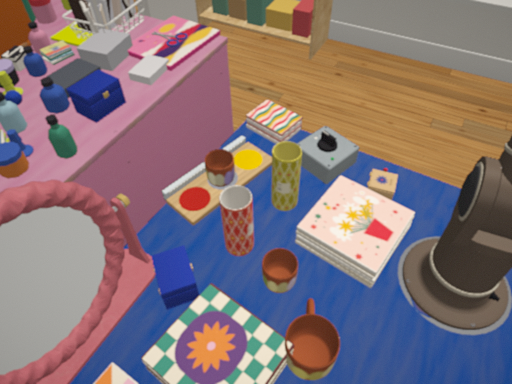

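View pics/top0.png

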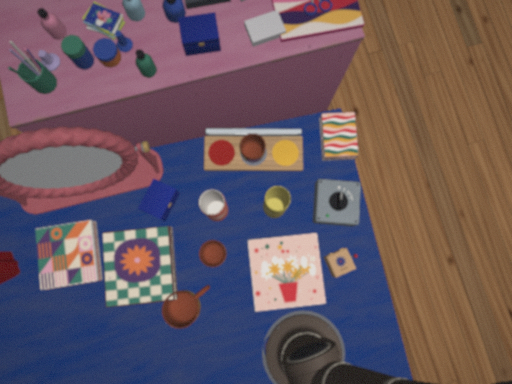

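View pics/wrist0.png

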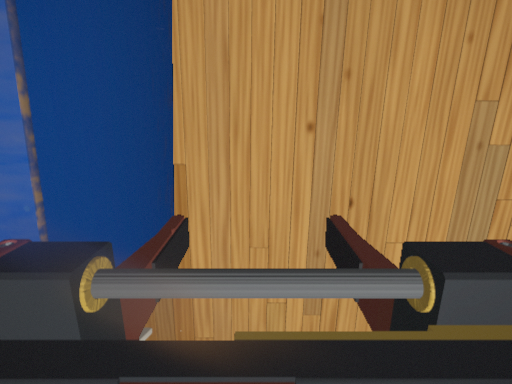

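Top view: discs at about (221,152) red and (286,152) yellow, with the row cup at (252,148). Tumbler rims are at (212,203) red and (277,200) yellow, and the dial is at (339,201). I'll measure these on enlarged crops.

```bash
cat > h.py <<'E'
import numpy as np, cv2
from station import r, camera, camera_params
np.set_printoptions(precision=4,suppress=True)
def ray(p,uv,z):
    K=p["intrinsics"];T=p["world_from_camera"]
    d=T[:3,:3]@np.linalg.solve(K,[uv[0],uv[1],1.]); o=T[:3,3]
    return o+d*(z-o[2])/d[2]
def proj(p,X):
    X=np.atleast_2d(X);K=p["intrinsics"];T=p["world_from_camera"]
    c=(X-T[:3,3])@T[:3,:3]; q=c@K.T; return q[:,:2]/q[:,2:]
E
python3 - <<'E'
from h import *
a=cv2.imread("pics/top0.png"); c=a[105:235,190:370]; cv2.imwrite("pics/t1.png",cv2.resize(c,None,fx=4.4,fy=4.4,interpolation=cv2.INTER_CUBIC))
b=cv2.imread("pics/scene0.png"); c=b[95:265,160:365]; cv2.imwrite("pics/s1.png",cv2.resize(c,None,fx=3.5,fy=3.5,interpolation=cv2.INTER_CUBIC))
p=camera_params("top")
for n,uv,z in [("red disc",(221,152),.018),("yel",(286,152),.018),("redrim",(212,203),.182),("yelrim",(277,200),.186),("dial",(339,201),.11),("base",(304,345),0.1)]: print(n,ray(p,uv,z))
E
```

```text
red disc [0.6085 0.243  0.018 ]
yel [0.6071 0.0395 0.018 ]
redrim [0.4248 0.2555 0.182 ]
yelrim [0.4308 0.0813 0.186 ]
dial [ 0.4375 -0.1014  0.11  ]
base [0.0418 0.0091 0.1   ]
```

View pics/t1.png

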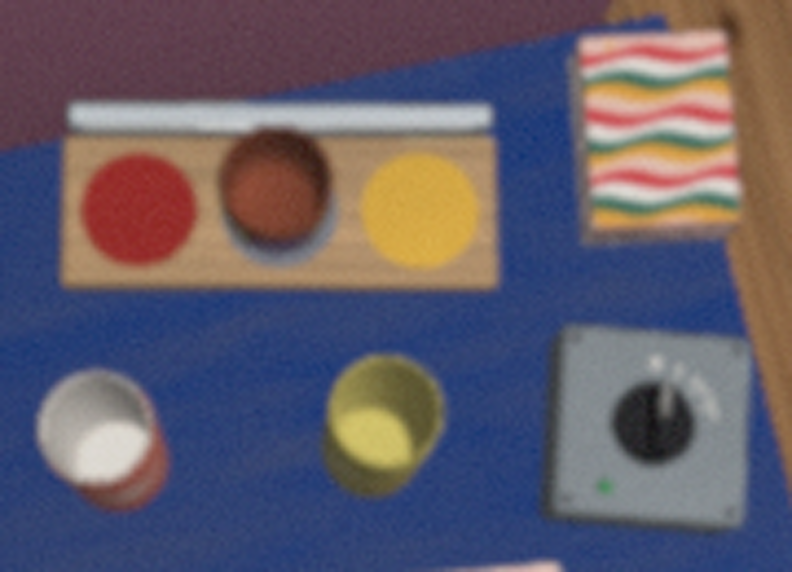

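View pics/s1.png

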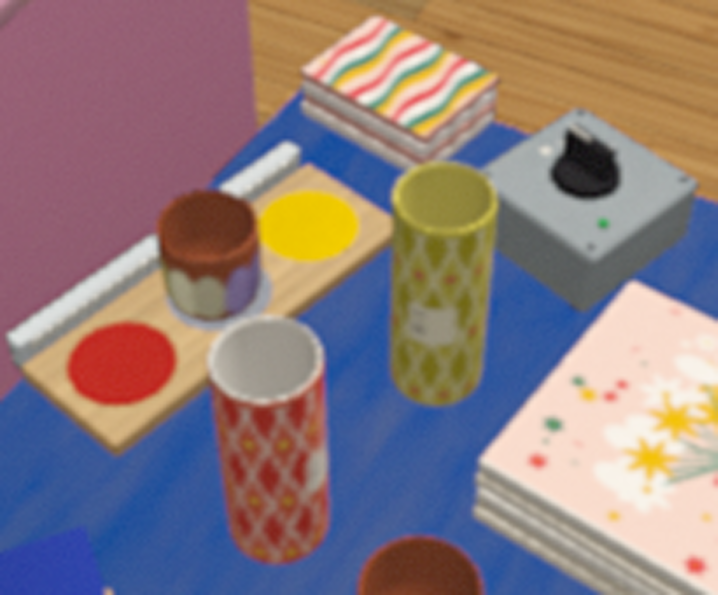

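```bash
cat > fit.py <<'E'
from h import *
from scipy.optimize import minimize
def circ(x,y,z,R,n=48):
    t=np.linspace(0,2*np.pi,n,endpoint=False); return np.c_[x+R*np.cos(t),y+R*np.sin(t),np.full(n,z)]
def notblue(img):
    hsv=cv2.cvtColor(img,cv2.COLOR_BGR2HSV); h,s,v=cv2.split(hsv)
    return ~((h>100)&(h<130)&(s>110))
def hull(p,x,y,z0,h,R):
    return cv2.convexHull(proj(p,np.r_[circ(x,y,z0,R),circ(x,y,z0+h,R)]).astype(np.float32))
def fit(p,img,x,y,z0,h,R,mask=None):
    m=notblue(img) if mask is None else mask
    m=cv2.resize(m.astype(np.uint8)*255,None,fx=4,fy=4,interpolation=cv2.INTER_LINEAR)>127
    # region: neighbourhood
    k=np.zeros(m.shape,np.uint8); cv2.fillConvexPoly(k,np.int32((hull(p,x,y,z0,h,R)+.5)*4),1); roi=cv2.dilate(k,np.ones((25,25)))>0
    def cost(q):
        k=np.zeros(m.shape,np.uint8); cv2.fillConvexPoly(k,np.int32(np.round(((hull(p,q[0],q[1],z0,h,R)+.5)*4-.5)*16)),1,shift=4)
        return float(((k>0)^m)[roi].sum())/ k.sum()
    o=minimize(cost,[x,y],method="Nelder-Mead",options=dict(initial_simplex=[[x,y],[x+.008,y],[x,y+.008]],xatol=1e-4))
    return o.x,o.fun
E
python3 - <<'E'
from fit import *
for n in("top","scene"):
    p=camera_params(n); img=cv2.imread(f"pics/{n}0.png")
    print(n)
    print(" red",*fit(p,img,.425,.2555,0,.182,.035)); print(" yel",*fit(p,img,.431,.081,0,.186,.035))
    hsv=cv2.cvtColor(img,cv2.COLOR_BGR2HSV); h,s,v=cv2.split(hsv)
    for nm,mk in(("rd",((h<6)|(h>174))&(s>170)&(v>90)),("yd",(h>20)&(h<28)&(s>165)&(v>150))):
        g=(.608,.243) if nm=="rd" else (.607,.0395)
        print(" ",nm,*fit(p,img,*g,.018,0,.042,mask=mk))
E
```

```text
top
 red [0.4302 0.2575] 0.1111111111111111
 yel [0.437  0.0783] 0.08522378908645004
  rd [0.6079 0.2408] 0.22632639355271994
  yd [0.609  0.0445] 0.3793570219966159
scene
 red [0.43   0.2569] 0.0808171044011673
 yel [0.4394 0.0786] 0.12531691416153568
  rd [0.6102 0.243 ] 0.13829357056207037
  yd [0.6065 0.0433] 0.05677536702611407
```

```bash
cat > ov.py <<'E'
from fit import *
def rect(cx,cy,z,lx,ly,a):
    c,s=np.cos(a),np.sin(a); q=np.array([[1,1],[1,-1],[-1,-1],[-1,1]])*[lx/2,ly/2]
    return np.c_[cx+q[:,0]*c-q[:,1]*s, cy+q[:,0]*s+q[:,1]*c, np.full(4,z)]
def draw(im,p,P,S,off,col):
    u=((proj(p,P)+.5-off)*S-.5); cv2.polylines(im,[np.int32(np.round(u*16))],True,col,1,cv2.LINE_AA,shift=4)
E
cat > o1.py <<'E'
from ov import *
import sys
def go(tag,board,box,tum):
  for n,roi in(("top",(105,235,190,370)),("scene",(95,265,160,365))):
    p=camera_params(n); im=cv2.imread(f"pics/{n}0.png")[roi[0]:roi[1],roi[2]:roi[3]]; S=4.4 if n=="top" else 3.5
    im=cv2.resize(im,None,fx=S,fy=S,interpolation=cv2.INTER_CUBIC); off=np.array([roi[2],roi[0]])
    bx,by,ba=board; d=np.array([-np.sin(ba),np.cos(ba)])
    draw(im,p,rect(bx,by,.018,.11,.31,ba),S,off,(255,255,255))
    for k in(-.1,.1): draw(im,p,circ(bx+k*d[0],by+k*d[1],.018,.042),S,off,(0,255,0))
    gx,gy,ga=box
    draw(im,p,rect(gx,gy,.07,.13,.13,ga),S,off,(255,255,0)); draw(im,p,circ(gx,gy,.08,.029),S,off,(0,255,255))
    draw(im,p,rect(gx,gy,.11,.046,.013,ga),S,off,(0,0,255))
    for x,y,h in tum:
        draw(im,p,circ(x,y,0,.035),S,off,(255,0,255)); draw(im,p,circ(x,y,h,.035),S,off,(0,255,0))
    cv2.imwrite(f"pics/{tag}_{n}.png",im)
E
python3 -c "
from o1 import go
go('a',(.608,.143,0),(.4375,-.1014,-.05),[(.430,.257,.182),(.438,.0785,.186)])"
```

```text
(no output)
```

View pics/a_top.png

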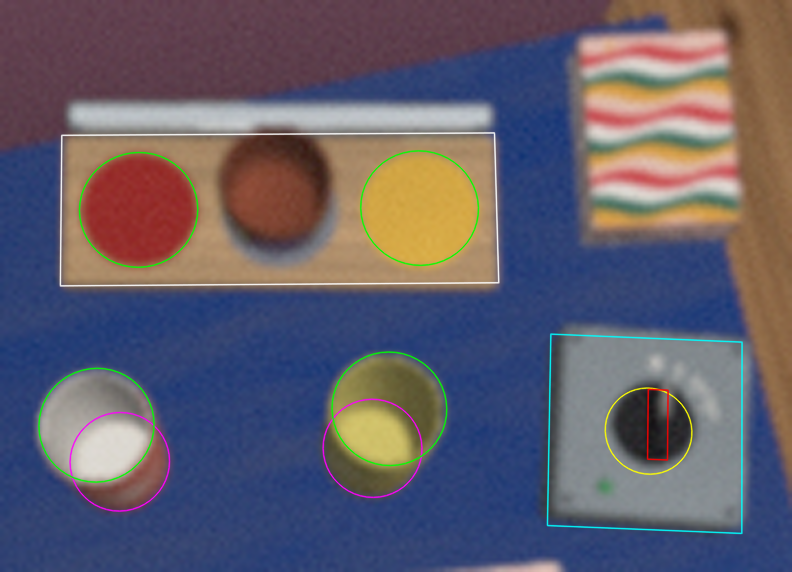

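View pics/a_scene.png

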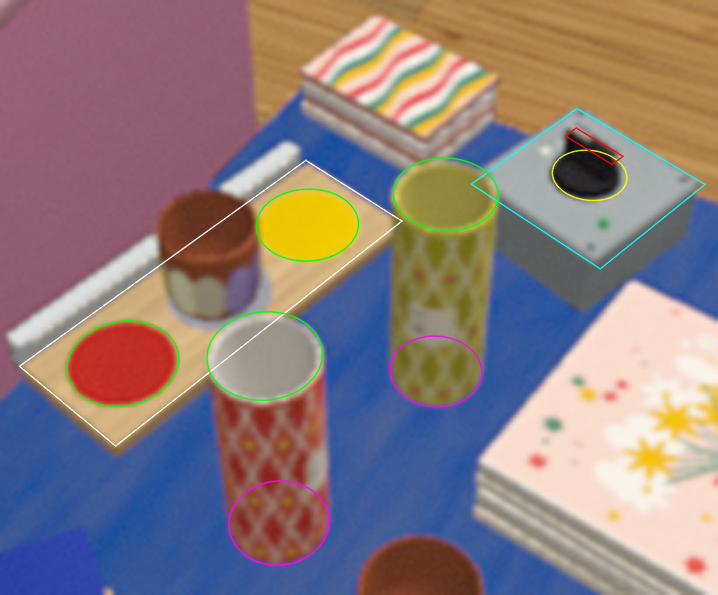

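Board overlay matches at (0.608, 0.143, yaw 0). Tumblers match at (0.430, 0.257) red and (0.438, 0.0785) yellow. The box needs a shift of about +5 mm in x and −3 mm in y. I'll start moving towards the red tumbler and swing out first.

```bash
cat > d.py <<'E'
from h import *
import sys
s=r.get_state(); R=s["eef_rot"]; a=[float(v) for v in sys.argv[1:]]
print("t",s["clock"],"pos",s["position"],"w",s["width"],"F",s["wrist_force"],"yaw x-axis deg",np.degrees(np.arctan2(R[1,0],R[0,0])),"z",R[:,2])
if a:
    print("delta tool",R.T@(np.array(a[:3])-s["position"]), "yaw for jaws along -y:", np.arctan2(R[1,0],R[0,0])+np.pi/2)
E
python3 -m handwheel '[{"tz":-0.05},{"tx":-0.035,"ty":-0.055,"tz":-0.08,"yaw":0.1},{"tx":-0.07,"ty":-0.11,"tz":-0.08,"yaw":0.27},{"tx":-0.105,"ty":-0.165,"tz":-0.08,"yaw":0.27},{"tx":-0.14,"ty":-0.22,"tz":-0.08,"yaw":0.27},{"tx":-0.175,"ty":-0.275,"tz":-0.08,"yaw":0.27},{"tx":-0.213,"ty":-0.32,"tz":-0.08,"yaw":0.27},{"tx":-0.26,"ty":-0.34,"tz":-0.08,"yaw":0.27}]' && python3 d.py 0.43 0.257 0.26
```

```text
validation failed for argument at $[0]...
```

```bash

python3 -m handwheel '[{"tx":0,"ty":0,"tz":-0.05,"yaw":0,"claw":1},{"tx":-0.035,"ty":-0.055,"tz":-0.08,"yaw":0.1,"claw":1},{"tx":-0.07,"ty":-0.11,"tz":-0.08,"yaw":0.27,"claw":1},{"tx":-0.105,"ty":-0.165,"tz":-0.08,"yaw":0.27,"claw":1},{"tx":-0.14,"ty":-0.22,"tz":-0.08,"yaw":0.27,"claw":1},{"tx":-0.175,"ty":-0.275,"tz":-0.08,"yaw":0.27,"claw":1},{"tx":-0.213,"ty":-0.32,"tz":-0.08,"yaw":0.27,"claw":1},{"tx":-0.26,"ty":-0.34,"tz":-0.08,"yaw":0.27,"claw":1}]' && python3 d.py 0.43 0.257 0.26
```

```text
clock: 1.15
position: [0.4279, -0.2583, 0.3022]
eef_rot: [[0.009, -1.0, 0.0], [-1.0, -0.009, 0.001], [-0.001, -0.0, -1.0]]
wrist_force: [0.0, -0.4, -0.2]
width: 0.0878
t 1.15 pos [ 0.4279 -0.2583  0.3022] w 0.08780907339461057 F [ 0.0446 -0.4266 -0.1886] yaw x-axis deg -89.50080019682964 z [ 0.0002  0.0005 -1.    ]
delta tool [-0.5152 -0.0065  0.0425] yaw for jaws along -y: 0.008712680190630318
```

```bash

python3 -m handwheel '[{"tx":-0.06,"ty":0,"tz":0,"yaw":0.009,"claw":1},{"tx":-0.12,"ty":0,"tz":0,"yaw":0.009,"claw":1},{"tx":-0.18,"ty":0,"tz":0,"yaw":0.009,"claw":1},{"tx":-0.24,"ty":0,"tz":0,"yaw":0.009,"claw":1},{"tx":-0.30,"ty":0,"tz":0,"yaw":0.009,"claw":1},{"tx":-0.36,"ty":0,"tz":0,"yaw":0.009,"claw":1},{"tx":-0.42,"ty":0,"tz":0.02,"yaw":0.009,"claw":1},{"tx":-0.48,"ty":0,"tz":0.04,"yaw":0.009,"claw":1}]' && python3 d.py 0.43 0.257 0.22
```

```text
clock: 2.15
position: [0.4226, 0.2198, 0.2629]
eef_rot: [[-0.002, -1.0, 0.001], [-1.0, 0.002, 0.0], [-0.0, -0.001, -1.0]]
wrist_force: [1.3, -0.2, 0.3]
width: 0.0879
t 2.15 pos [0.4226 0.2198 0.2629] w 0.08790585665576414 F [ 1.3312 -0.2307  0.3142] yaw x-axis deg -90.11879847476602 z [ 0.0013  0.     -1.    ]
delta tool [-0.0372 -0.0072  0.0429] yaw for jaws along -y: -0.002073424531014556
```

```bash

python3 -m handwheel '[{"tx":-0.037,"ty":-0.007,"tz":0,"yaw":0,"claw":1},{"tx":-0.037,"ty":-0.007,"tz":0.02,"yaw":0,"claw":1},{"tx":-0.037,"ty":-0.007,"tz":0.04,"yaw":0,"claw":1},{"tx":-0.037,"ty":-0.007,"tz":0.04,"yaw":0,"claw":1},{"tx":-0.037,"ty":-0.007,"tz":0.04,"yaw":0,"claw":1},{"tx":-0.037,"ty":-0.007,"tz":0.04,"yaw":0,"claw":1},{"tx":-0.037,"ty":-0.007,"tz":0.04,"yaw":0,"claw":1},{"tx":-0.037,"ty":-0.007,"tz":0.04,"yaw":0,"claw":1}]' && python3 d.py 0.43 0.257 0.22
python3 - <<'E'
from ov import *
p=camera_params("wrist"); im=camera("wrist")[:,:,::-1].copy()
S=1.5; im=cv2.resize(im,None,fx=S,fy=S); off=np.zeros(2)
draw(im,p,circ(.43,.257,.182,.035),S,off,(0,255,0))
cv2.imwrite("pics/w1.png",im)
E
```

```text
clock: 3.15
position: [0.4299, 0.2552, 0.2234]
eef_rot: [[-0.001, -1.0, 0.001], [-1.0, 0.001, 0.0], [-0.0, -0.001, -1.0]]
wrist_force: [-0.6, 0.6, -0.7]
width: 0.0878
t 3.15 pos [0.4299 0.2552 0.2234] w 0.08784176790686862 F [-0.6463  0.5603 -0.6711] yaw x-axis deg -90.078790831289 z [ 0.0006  0.0002 -1.    ]
delta tool [-0.0018 -0.0001  0.0034] yaw for jaws along -y: -0.0013751594263764488
```

View pics/w1.png

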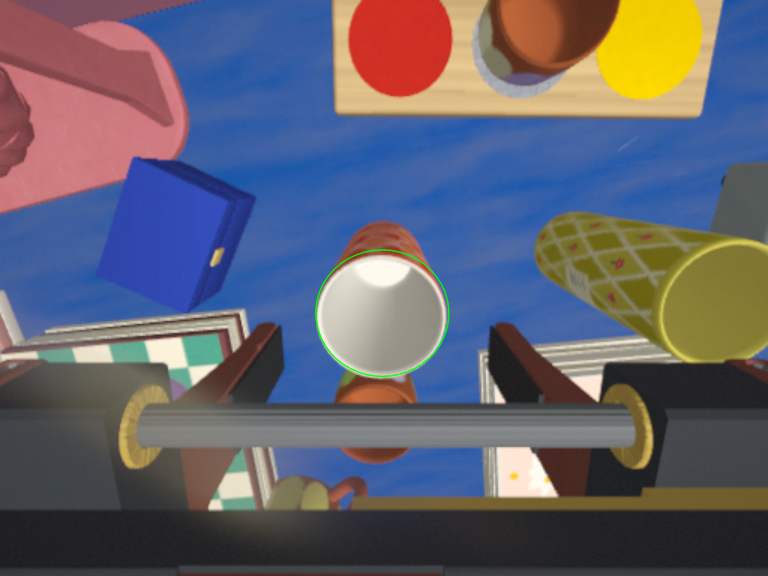

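The wrist picture shows the red rim centred at (382,315), on the predicted circle and midway between the fingers. I'll descend and grip.

```bash

python3 -m handwheel '[{"tx":-0.002,"ty":0,"tz":0.03,"yaw":0,"claw":1},{"tx":-0.002,"ty":0,"tz":0.06,"yaw":0,"claw":1},{"tx":-0.002,"ty":0,"tz":0.086,"yaw":0,"claw":1},{"tx":-0.002,"ty":0,"tz":0.086,"yaw":0,"claw":1},{"tx":-0.002,"ty":0,"tz":0.086,"yaw":0,"claw":0.7},{"tx":-0.002,"ty":0,"tz":0.086,"yaw":0,"claw":0.55},{"tx":-0.002,"ty":0,"tz":0.086,"yaw":0,"claw":0.3},{"tx":-0.002,"ty":0,"tz":0.086,"yaw":0,"claw":0.3}]' 25 && python3 d.py 0.608 0.243 0.187
python3 - <<'E'
from ov import *
cv2.imwrite("pics/w2.png",camera("wrist")[:,:,::-1])
E
```

```text
clock: 4.2
position: [0.4304, 0.2577, 0.1382]
eef_rot: [[-0.001, -1.0, 0.002], [-1.0, 0.001, 0.001], [-0.001, -0.002, -1.0]]
wrist_force: [-0.6, 0.2, 6.9]
width: 0.0691
t 4.2 pos [0.4304 0.2577 0.1382] w 0.06908670095247522 F [-0.6312  0.2354  6.9089] yaw x-axis deg -90.06974165273259 z [ 0.0019  0.0008 -1.    ]
delta tool [ 0.0145 -0.1777 -0.0485] yaw for jaws along -y: -0.0012172214659662561
```

View pics/w2.png

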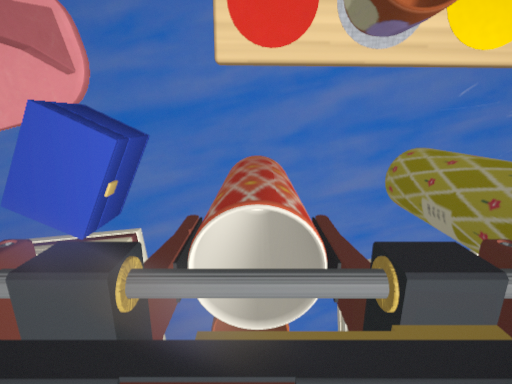

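```bash

python3 -m handwheel '[{"tx":0,"ty":0,"tz":-0.01,"yaw":0,"claw":0.3},{"tx":0,"ty":0,"tz":-0.03,"yaw":0,"claw":0.3},{"tx":0,"ty":0,"tz":-0.05,"yaw":0,"claw":0.3},{"tx":0.002,"ty":-0.02,"tz":-0.05,"yaw":0,"claw":0.3},{"tx":0.005,"ty":-0.06,"tz":-0.05,"yaw":0,"claw":0.3},{"tx":0.009,"ty":-0.10,"tz":-0.05,"yaw":0,"claw":0.3},{"tx":0.012,"ty":-0.14,"tz":-0.05,"yaw":0,"claw":0.3},{"tx":0.0145,"ty":-0.17,"tz":-0.05,"yaw":0,"claw":0.3}]' 25 && python3 d.py 0.608 0.243 0.187
```

```text
clock: 5.25
position: [0.6021, 0.2408, 0.1854]
eef_rot: [[-0.003, -1.0, -0.001], [-1.0, 0.003, -0.001], [0.001, 0.001, -1.0]]
wrist_force: [-0.5, -0.4, -3.0]
width: 0.0695
t 5.25 pos [0.6021 0.2408 0.1854] w 0.06945223302773416 F [-0.5004 -0.4493 -2.9732] yaw x-axis deg -90.17799517813384 z [-0.0012 -0.0013 -1.    ]
delta tool [-0.0022 -0.0059 -0.0016] yaw for jaws along -y: -0.0031066019111094523
```

```bash

python3 -m handwheel '[{"tx":-0.001,"ty":-0.006,"tz":0,"yaw":0,"claw":0.3},{"tx":-0.002,"ty":-0.006,"tz":0,"yaw":0,"claw":0.3},{"tx":-0.002,"ty":-0.006,"tz":0,"yaw":0,"claw":0.3},{"tx":-0.002,"ty":-0.006,"tz":0,"yaw":0,"claw":0.3},{"tx":-0.002,"ty":-0.006,"tz":0,"yaw":0,"claw":0.3},{"tx":-0.002,"ty":-0.006,"tz":0,"yaw":0,"claw":0.3},{"tx":-0.002,"ty":-0.006,"tz":0,"yaw":0,"claw":0.3},{"tx":-0.002,"ty":-0.006,"tz":0,"yaw":0,"claw":0.3}]' 25 && python3 d.py 0.608 0.243 0.187
python3 - <<'E'
from fit import *
for n in("top","scene"):
    p=camera_params(n); img=cv2.imread(f"pics/{n}0.png"); 
    cv2.imwrite(f"pics/{n}1.png",camera(n)[:,:,::-1])
    for nm,g in(("rd",(.608,.243)),("yd",(.607,.043))):
        u=proj(p,[*g,.018])[0]; k=np.zeros(img.shape[:2],np.uint8); cv2.fillConvexPoly(k,np.int32(hull(p,*g,.018,0,.05)),1)
        c=img[int(u[1])-2:int(u[1])+3,int(u[0])-2:int(u[0])+3].reshape(-1,3).mean(0)
        wood=np.median(img[int(proj(p,[.56,.143,.018])[0][1])-1:int(proj(p,[.56,.143,.018])[0][1])+2,int(proj(p,[.56,.143,.018])[0][0])-3:int(proj(p,[.56,.143,.018])[0][0])+4].reshape(-1,3),0)
        f=(img.astype(float)-wood)@(c-wood)/((c-wood)@(c-wood))
        mk=(f>.5)&(k>0); print(n,nm,c,wood,*fit(p,img,*g,.018,0,.042,mask=mk))
E
```

```text
clock: 6.25
position: [0.6057, 0.2445, 0.1871]
eef_rot: [[-0.001, -1.0, 0.0], [-1.0, 0.001, -0.0], [0.0, -0.0, -1.0]]
wrist_force: [0.3, 0.2, -1.7]
width: 0.0694
t 6.25 pos [0.6057 0.2445 0.1871] w 0.06944057222984132 F [ 0.2948  0.2308 -1.6982] yaw x-axis deg -90.07240059649084 z [ 0. -0. -1.]
delta tool [ 0.0015 -0.0023  0.0001] yaw for jaws along -y: -0.0012636287891729658
top rd [ 42.6   44.96 148.52] [112. 139. 164.] [0.608  0.2429] 0.06059928443649374
top yd [ 68.96 166.48 210.32] [112. 139. 164.] [0.6057 0.0426] 0.02837198829092547
scene rd [ 36.16  44.64 193.04] [169. 179. 186.] [0.6084 0.2437] 0.046063904848301584
scene yd [  0.   198.92 236.2 ] [169. 179. 186.] [0.6067 0.0438] 0.09640586479823537
```

```bash

python3 - <<'E'
from ov import *
s=r.get_state();print(s["position"])
x,y,z=s["position"]
p=camera_params("wrist"); im=camera("wrist")[:,:,::-1].copy()
S=1.5; im=cv2.resize(im,None,fx=S,fy=S); off=np.zeros(2)
draw(im,p,circ(x,y,z+.044,.035),S,off,(0,255,0))
draw(im,p,circ(.608,.2433,.018,.042),S,off,(0,255,255)); draw(im,p,circ(.6062,.0432,.018,.042),S,off,(255,0,255))
cv2.imwrite("pics/w3.png",im)
n="scene";p=camera_params(n); im=cv2.imread("pics/scene1.png")[85:265,160:365]; S=3.2; im=cv2.resize(im,None,fx=S,fy=S,interpolation=cv2.INTER_CUBIC); off=np.array([160,85])
draw(im,p,circ(x,y,z+.044,.035),S,off,(0,255,0)); draw(im,p,circ(x,y,z+.044-.182,.035),S,off,(0,255,0)); draw(im,p,circ(.608,.2433,.018,.042),S,off,(0,255,255))
cv2.imwrite("pics/s2.png",im)
E
```

```text
[0.6057 0.2445 0.1871]
```

View pics/w3.png

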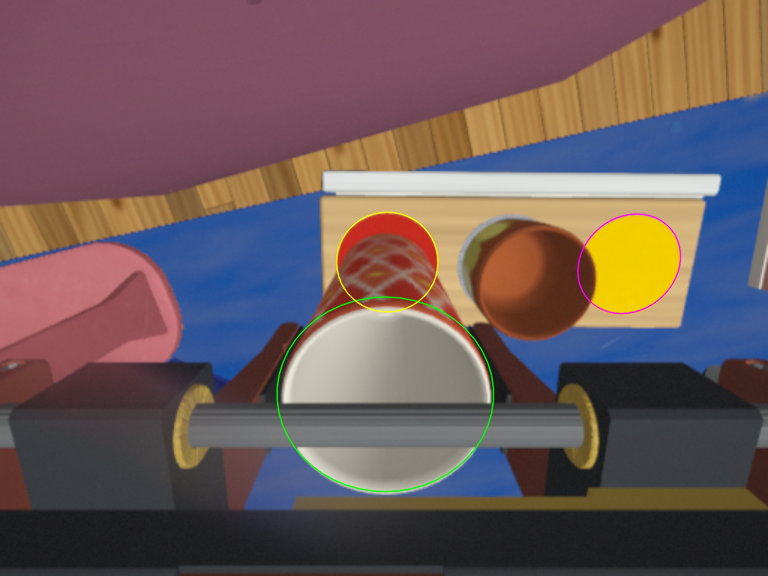

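View pics/s2.png

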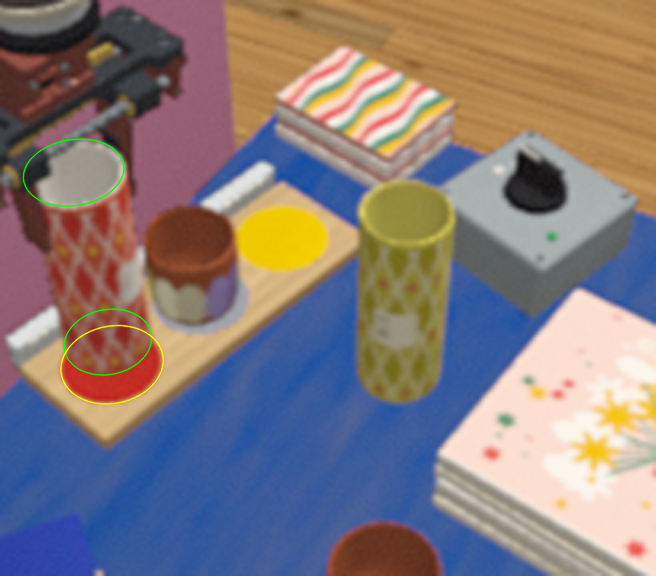

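```bash

python3 - <<'E'
from ov import *
x,y,z=r.get_state()["position"]
out=[]
p=camera_params("scene")
for dx,dy in((-.0,-.0),(-.003,-.003)):
    im=cv2.imread("pics/scene1.png")[115:210,160:220]; S=6; im=cv2.resize(im,None,fx=S,fy=S,interpolation=cv2.INTER_CUBIC); off=np.array([160,115])
    h=hull(p,x+dx,y+dy,z+.0438-.182,.182,.035)[:,0]; u=(h+.5-off)*S-.5
    cv2.polylines(im,[np.int32(u)],True,(0,255,0),1); draw(im,p,circ(x+dx,y+dy,z+.0438,.035),S,off,(0,255,0)); out.append(im)
cv2.imwrite("pics/s3.png",np.hstack(out))
E
```

```text
(no output)
```

View pics/s3.png

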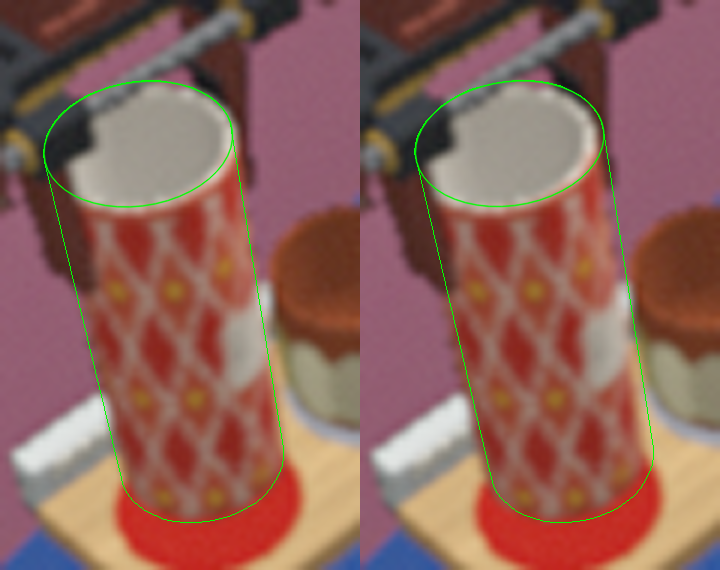

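View pics/top1.png

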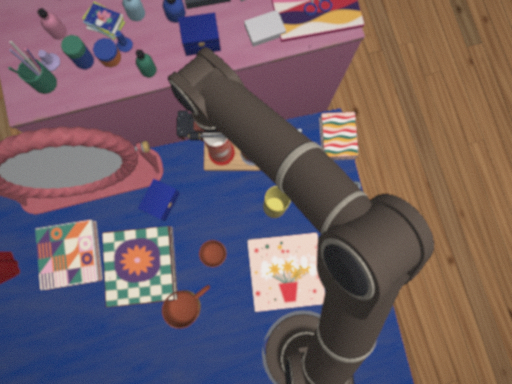

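The unmodified overlay (left) fits: the tumbler is upright and centred on the TCP. I'll lower it with a small xy correction.

```bash

python3 -m handwheel '[{"tx":0.0012,"ty":-0.0023,"tz":0,"yaw":0,"claw":0.3},{"tx":0.0012,"ty":-0.0023,"tz":0.01,"yaw":0,"claw":0.3},{"tx":0.0012,"ty":-0.0023,"tz":0.018,"yaw":0,"claw":0.3},{"tx":0.0012,"ty":-0.0023,"tz":0.024,"yaw":0,"claw":0.3},{"tx":0.0012,"ty":-0.0023,"tz":0.028,"yaw":0,"claw":0.3},{"tx":0.0012,"ty":-0.0023,"tz":0.030,"yaw":0,"claw":0.3},{"tx":0.0012,"ty":-0.0023,"tz":0.030,"yaw":0,"claw":0.3},{"tx":0.0012,"ty":-0.0023,"tz":0.030,"yaw":0,"claw":0.3}]' 25 && python3 d.py 0.608 0.2433 0.156
```

```text
clock: 7.4
position: [0.6081, 0.2434, 0.1574]
eef_rot: [[-0.001, -1.0, 0.0], [-1.0, 0.001, 0.0], [-0.0, -0.0, -1.0]]
wrist_force: [-0.3, -0.1, -2.6]
width: 0.0695
t 7.4 pos [0.6081 0.2434 0.1574] w 0.06951856258562672 F [-0.2529 -0.1456 -2.6333] yaw x-axis deg -90.0681007973481 z [ 0.0004  0.0001 -1.    ]
delta tool [0.0001 0.0001 0.0014] yaw for jaws along -y: -0.0011885831369575772
```

```bash

python3 -m handwheel '[{"tx":0,"ty":0,"tz":0.0007,"yaw":0,"claw":0.3},{"tx":0,"ty":0,"tz":0.0014,"yaw":0,"claw":0.3},{"tx":0,"ty":0,"tz":0.0018,"yaw":0,"claw":0.3},{"tx":0,"ty":0,"tz":0.0018,"yaw":0,"claw":0.3},{"tx":0,"ty":0,"tz":0.0018,"yaw":0,"claw":0.62},{"tx":0,"ty":0,"tz":0.0018,"yaw":0,"claw":0.75},{"tx":0,"ty":0,"tz":0.0018,"yaw":0,"claw":1},{"tx":0,"ty":0,"tz":0.0018,"yaw":0,"claw":1}]' 25 && python3 d.py 0.608 0.2433 0.156
```

```text
clock: 8.4
position: [0.608, 0.2433, 0.1552]
eef_rot: [[-0.001, -1.0, -0.0], [-1.0, 0.001, 0.0], [-0.0, 0.0, -1.0]]
wrist_force: [0.0, 0.0, 0.5]
width: 0.0873
t 8.4 pos [0.608  0.2433 0.1552] w 0.08733711257431187 F [0.0225 0.0324 0.4694] yaw x-axis deg -90.06624931802553 z [-0.0001  0.     -1.    ]
delta tool [ 0.      0.     -0.0008] yaw for jaws along -y: -0.0011562687267463456
```

```bash

python3 -m handwheel '[{"tx":0,"ty":0,"tz":-0.02,"yaw":0,"claw":1},{"tx":0,"ty":0,"tz":-0.06,"yaw":0,"claw":1},{"tx":0,"ty":0,"tz":-0.09,"yaw":0,"claw":1},{"tx":0.03,"ty":0.03,"tz":-0.09,"yaw":0,"claw":1},{"tx":0.07,"ty":0.07,"tz":-0.09,"yaw":0,"claw":1},{"tx":0.11,"ty":0.112,"tz":-0.09,"yaw":0,"claw":1},{"tx":0.145,"ty":0.15,"tz":-0.08,"yaw":0,"claw":1},{"tx":0.165,"ty":0.17,"tz":-0.07,"yaw":0,"claw":1}]' 25 && python3 d.py 0.438 0.0785 0.141
```

```text
clock: 9.4
position: [0.4366, 0.077, 0.2266]
eef_rot: [[-0.002, -1.0, 0.002], [-1.0, 0.002, -0.002], [0.002, -0.002, -1.0]]
wrist_force: [0.1, 0.1, 0.4]
width: 0.0877
t 9.4 pos [0.4366 0.077  0.2266] w 0.08769576519629878 F [0.051  0.1187 0.3813] yaw x-axis deg -90.13459978012894 z [ 0.0021 -0.0015 -1.    ]
delta tool [-0.0016 -0.0013  0.0856] yaw for jaws along -y: -0.002349209335710478
```

```bash

python3 - <<'E'
from ov import *
s=r.get_state();print(s["position"])
p=camera_params("wrist"); im=camera("wrist")[:,:,::-1].copy()
S=1.5; im=cv2.resize(im,None,fx=S,fy=S); off=np.zeros(2)
draw(im,p,circ(.438,.0785,.186,.035),S,off,(0,255,0))
cv2.imwrite("pics/w4.png",im)
n="scene";img=camera(n)[:,:,::-1].copy(); cv2.imwrite("pics/scene2.png",img)
n="top";img=camera(n)[:,:,::-1].copy(); cv2.imwrite("pics/top2.png",img)
E
```

```text
[0.4366 0.077  0.2266]
```

View pics/w4.png

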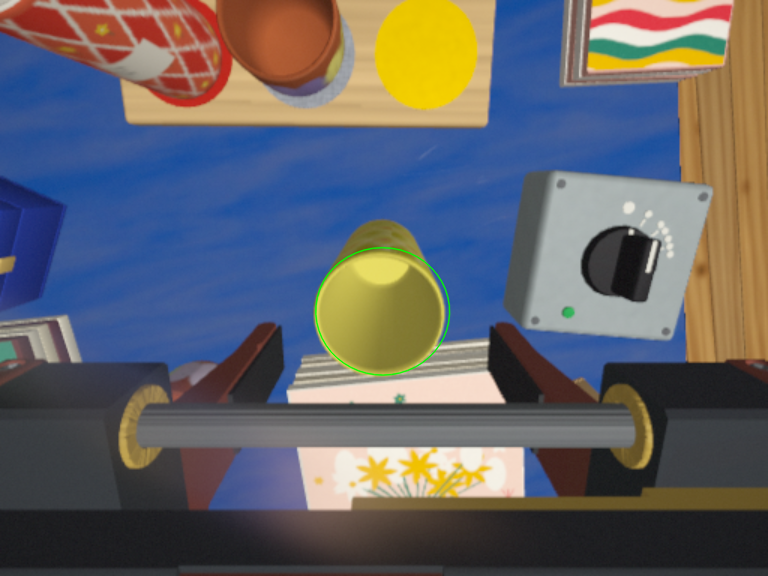

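View pics/scene2.png

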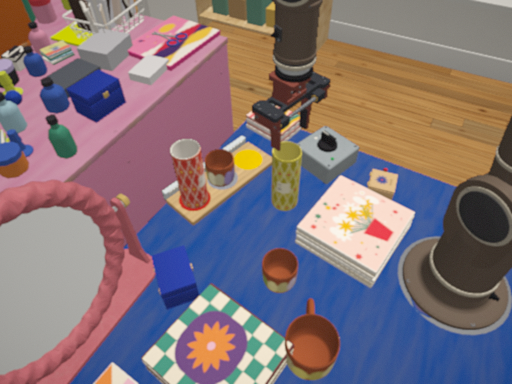

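View pics/top2.png

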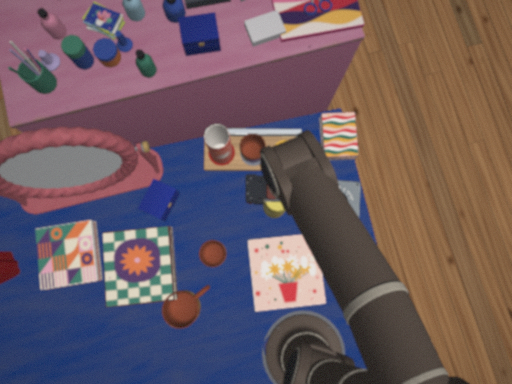

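The red tumbler stands on its disc. The yellow rim is at (381,312), within about 1 mm of the prediction. I'll grip the yellow tumbler.

```bash

python3 -m handwheel '[{"tx":-0.002,"ty":-0.0008,"tz":0.01,"yaw":0.002,"claw":1},{"tx":-0.002,"ty":-0.0008,"tz":0.05,"yaw":0.002,"claw":1},{"tx":-0.002,"ty":-0.0008,"tz":0.085,"yaw":0.002,"claw":1},{"tx":-0.002,"ty":-0.0008,"tz":0.085,"yaw":0.002,"claw":1},{"tx":-0.002,"ty":-0.0008,"tz":0.085,"yaw":0.002,"claw":0.7},{"tx":-0.002,"ty":-0.0008,"tz":0.085,"yaw":0.002,"claw":0.55},{"tx":-0.002,"ty":-0.0008,"tz":0.085,"yaw":0.002,"claw":0.3},{"tx":-0.002,"ty":-0.0008,"tz":0.085,"yaw":0.002,"claw":0.3}]' 25 && python3 d.py 0.6062 0.0432 0.191
```

```text
clock: 10.55
position: [0.4397, 0.0809, 0.1415]
eef_rot: [[-0.003, -1.0, 0.003], [-1.0, 0.003, 0.0], [-0.0, -0.003, -1.0]]
wrist_force: [-0.2, 0.8, 6.4]
width: 0.0693
t 10.55 pos [0.4397 0.0809 0.1415] w 0.06934102759695396 F [-0.213   0.8089  6.3505] yaw x-axis deg -90.19518509208793 z [ 0.0028  0.0005 -1.    ]
delta tool [ 0.0371 -0.1667 -0.049 ] yaw for jaws along -y: -0.003406622507742707
```

```bash

python3 -m handwheel '[{"tx":0,"ty":0,"tz":-0.01,"yaw":-0.003,"claw":0.3},{"tx":0,"ty":0,"tz":-0.03,"yaw":0.003,"claw":0.3},{"tx":0.002,"ty":-0.01,"tz":-0.05,"yaw":0.003,"claw":0.3},{"tx":0.01,"ty":-0.045,"tz":-0.05,"yaw":0.003,"claw":0.3},{"tx":0.02,"ty":-0.09,"tz":-0.05,"yaw":0.003,"claw":0.3},{"tx":0.03,"ty":-0.135,"tz":-0.05,"yaw":0.003,"claw":0.3},{"tx":0.037,"ty":-0.16,"tz":-0.05,"yaw":0.003,"claw":0.3},{"tx":0.037,"ty":-0.166,"tz":-0.05,"yaw":0.003,"claw":0.3}]' 25 && python3 -m handwheel '[{"tx":0,"ty":0,"tz":0,"yaw":0,"claw":0.3},{"tx":0,"ty":0,"tz":0,"yaw":0,"claw":0.3},{"tx":0,"ty":0,"tz":0,"yaw":0,"claw":0.3},{"tx":0,"ty":0,"tz":0,"yaw":0,"claw":0.3},{"tx":0,"ty":0,"tz":0,"yaw":0,"claw":0.3},{"tx":0,"ty":0,"tz":0,"yaw":0,"claw":0.3},{"tx":0,"ty":0,"tz":0,"yaw":0,"claw":0.3},{"tx":0,"ty":0,"tz":0,"yaw":0,"claw":0.3}]'; python3 d.py 0.6062 0.0432 0.161
python3 - <<'E'
from ov import *
x,y,z=r.get_state()["position"]
cv2.imwrite("pics/scene3.png",camera("scene")[:,:,::-1])
w=camera("wrist")[:,:,::-1]; cv2.imwrite("pics/w5.png",w)
out=[]
p=camera_params("scene")
for dx,dy in((-.0,-.0),(-.002,0.)):
    im=cv2.imread("pics/scene3.png")[95:185,210:270]; S=6; im=cv2.resize(im,None,fx=S,fy=S,interpolation=cv2.INTER_CUBIC); off=np.array([210,95])
    h=hull(p,x+dx,y+dy,z+.0445-.186,.186,.035)[:,0]; u=(h+.5-off)*S-.5
    cv2.polylines(im,[np.int32(u)],True,(0,0,255),1); draw(im,p,circ(x+dx,y+dy,z+.0445,.035),S,off,(0,0,255))
    draw(im,p,circ(.6062,.0432,.018,.042),S,off,(255,0,255));out.append(im)
cv2.imwrite("pics/s4.png",np.hstack(out))
E
```

```text
clock: 11.55
position: [0.6052, 0.0419, 0.1899]
eef_rot: [[-0.008, -1.0, -0.001], [-1.0, 0.008, 0.0], [-0.0, 0.001, -1.0]]
wrist_force: [-0.4, 0.5, -3.5]
width: 0.0691
clock: 12.55
position: [0.6045, 0.043, 0.1903]
eef_rot: [[-0.006, -1.0, -0.0], [-1.0, 0.006, -0.0], [0.0, 0.0, -1.0]]
wrist_force: [0.8, 0.2, -2.0]
width: 0.0691
t 12.55 pos [0.6045 0.043  0.1903] w 0.06914281042151157 F [ 0.8194  0.155  -2.0158] yaw x-axis deg -90.35582745458143 z [-0.0001 -0.     -1.    ]
delta tool [-0.0002 -0.0017  0.0293] yaw for jaws along -y: -0.006210360651436542
```

View pics/s4.png

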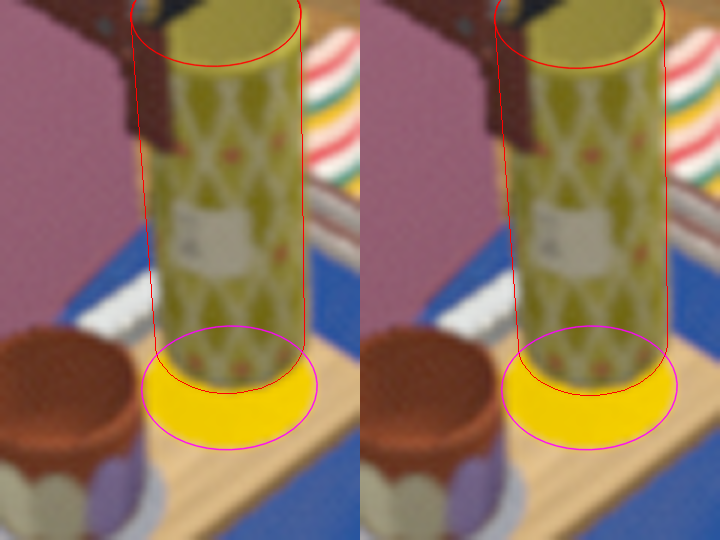

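View pics/w5.png

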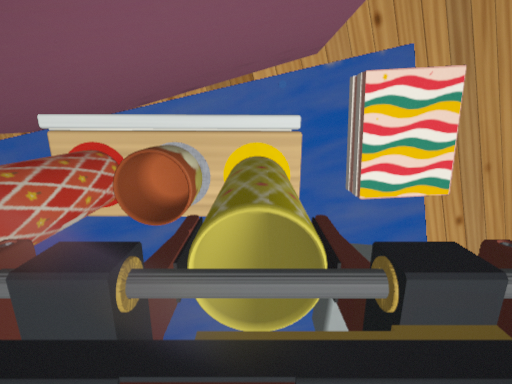

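Yellow is upright and sits about 2 mm nearer the robot than the TCP: the −2 mm overlay fits better. I'll correct by +3.8 mm in x and lower.

```bash

python3 -m handwheel '[{"tx":0,"ty":-0.0038,"tz":0,"yaw":0.006,"claw":0.3},{"tx":0,"ty":-0.0038,"tz":0.01,"yaw":0.006,"claw":0.3},{"tx":0,"ty":-0.0038,"tz":0.018,"yaw":0.006,"claw":0.3},{"tx":0,"ty":-0.0038,"tz":0.024,"yaw":0.006,"claw":0.3},{"tx":0,"ty":-0.0038,"tz":0.028,"yaw":0.006,"claw":0.3},{"tx":0,"ty":-0.0038,"tz":0.030,"yaw":0.006,"claw":0.3},{"tx":0,"ty":-0.0038,"tz":0.030,"yaw":0.006,"claw":0.3},{"tx":0,"ty":-0.0038,"tz":0.030,"yaw":0.006,"claw":0.3}]' 25 && python3 d.py 0.608 0.0432 0.159
python3 - <<'E'
from ov import *
x,y,z=r.get_state()["position"]
cv2.imwrite("pics/scene4.png",camera("scene")[:,:,::-1])
out=[]
p=camera_params("scene")
for dx,dy in((-.002,-.0),(-.002,0.002)):
    im=cv2.imread("pics/scene4.png")[95:185,210:270]; S=6; im=cv2.resize(im,None,fx=S,fy=S,interpolation=cv2.INTER_CUBIC); off=np.array([210,95])
    h=hull(p,x+dx,y+dy,z+.0445-.186,.186,.035)[:,0]; u=(h+.5-off)*S-.5
    cv2.polylines(im,[np.int32(u)],True,(0,0,255),1); draw(im,p,circ(x+dx,y+dy,z+.0445,.035),S,off,(0,0,255))
    draw(im,p,circ(.6062,.0432,.018,.042),S,off,(255,0,255));out.append(im)
cv2.imwrite("pics/s5.png",np.hstack(out))
E
```

```text
clock: 13.65
position: [0.6085, 0.043, 0.1606]
eef_rot: [[-0.012, -1.0, 0.0], [-1.0, 0.012, 0.0], [-0.0, -0.0, -1.0]]
wrist_force: [0.1, -0.7, -3.0]
width: 0.0691
t 13.65 pos [0.6085 0.043  0.1606] w 0.06910335312594404 F [ 0.1195 -0.709  -2.9607] yaw x-axis deg -90.6971855006268 z [ 0.0004  0.     -1.    ]
delta tool [-0.0002  0.0005  0.0016] yaw for jaws along -y: -0.012168182483102585
```

View pics/s5.png

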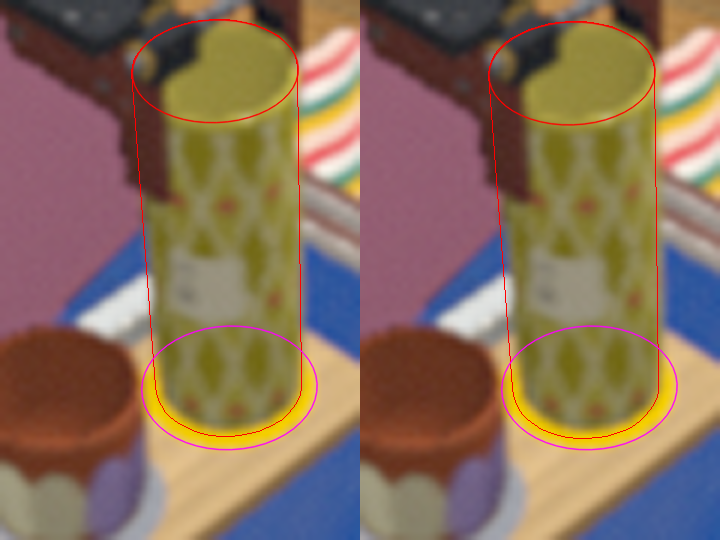

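```bash

python3 - <<'E'
from ov import *
x,y,z=r.get_state()["position"]
p=camera_params("scene")
out=[]
for f,roi,c in(("scene4",(140,172,228,268),(.6062,.0432)),("scene2",(175,215,165,215),(.608,.2433))):
    im=cv2.imread(f"pics/{f}.png")[roi[0]:roi[1],roi[2]:roi[3]]; S=400/im.shape[1]; im=cv2.resize(im,None,fx=S,fy=S,interpolation=cv2.INTER_CUBIC); off=np.array([roi[2],roi[0]])
    draw(im,p,circ(*c,.018,.042),S,off,(255,0,255)); 
    draw(im,p,circ(*c,.018 if f=="scene2" else .0193,.035),S,off,(255,0,0));print(S,im.shape)
    out.append(cv2.copyMakeBorder(im,0,330-im.shape[0],0,0,0))
cv2.imwrite("pics/s6.png",np.hstack(out))
E
```

```text
10.0 (320, 400, 3)
8.0 (320, 400, 3)
```

View pics/s6.png

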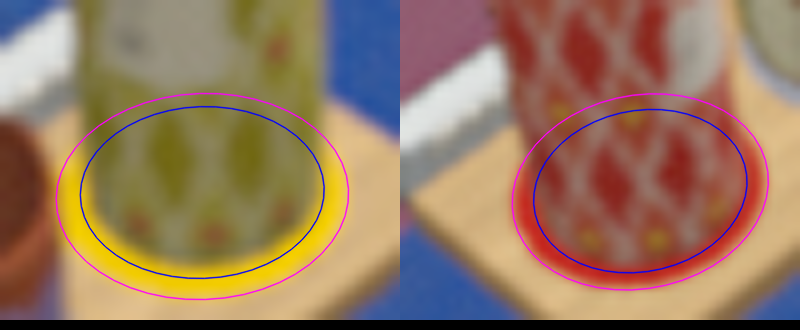

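The foot ring is even to within about 2 mm, allowing for the rounded foot edge, and the robot-measured spacing to red is 200 mm. I'll set it down and release.

```bash

python3 -m handwheel '[{"tx":0,"ty":0,"tz":0.0007,"yaw":0,"claw":0.3},{"tx":0,"ty":0,"tz":0.0014,"yaw":0,"claw":0.3},{"tx":0,"ty":0,"tz":0.0018,"yaw":0,"claw":0.3},{"tx":0,"ty":0,"tz":0.0018,"yaw":0,"claw":0.3},{"tx":0,"ty":0,"tz":0.0018,"yaw":0,"claw":0.62},{"tx":0,"ty":0,"tz":0.0018,"yaw":0,"claw":0.75},{"tx":0,"ty":0,"tz":0.0018,"yaw":0,"claw":1},{"tx":0,"ty":0,"tz":0.0018,"yaw":0,"claw":1}]' 25 && python3 -m handwheel '[{"tx":0,"ty":0,"tz":-0.02,"yaw":0,"claw":1},{"tx":0,"ty":0,"tz":-0.06,"yaw":0,"claw":1},{"tx":0,"ty":0,"tz":-0.09,"yaw":0,"claw":1},{"tx":0.03,"ty":0.03,"tz":-0.09,"yaw":0,"claw":1},{"tx":0.06,"ty":0.07,"tz":-0.09,"yaw":0,"claw":1},{"tx":0.09,"ty":0.12,"tz":-0.07,"yaw":0,"claw":0.4},{"tx":0.12,"ty":0.15,"tz":-0.05,"yaw":0,"claw":0},{"tx":0.15,"ty":0.166,"tz":-0.03,"yaw":0,"claw":0}]' && python3 d.py 0.4425 -.105 0.19
python3 - <<'E'
from ov import *
for n in("scene","top","wrist"): cv2.imwrite(f"pics/{n}5.png",camera(n)[:,:,::-1])
p=camera_params("wrist"); print(p["world_from_camera"].tolist())
E
```

```text
clock: 14.7
position: [0.6083, 0.043, 0.1584]
eef_rot: [[-0.012, -1.0, -0.0], [-1.0, 0.012, 0.0], [-0.0, 0.0, -1.0]]
wrist_force: [-0.2, 1.0, 0.2]
width: 0.0874
clock: 15.7
position: [0.4389, -0.1061, 0.1883]
eef_rot: [[-0.013, -1.0, 0.0], [-1.0, 0.013, -0.001], [0.001, -0.001, -1.0]]
wrist_force: [1.4, -0.5, -0.3]
width: 0.0612
t 15.7 pos [ 0.4389 -0.1061  0.1883] w 0.06118533212362266 F [ 1.3956 -0.5425 -0.2632] yaw x-axis deg -90.71867727437586 z [ 0.0005 -0.0012 -1.    ]
delta tool [-0.0011 -0.0036 -0.0017] yaw for jaws along -y: -0.012543284697117407
[[-0.015774333570482003, -0.9667325326953066, -0.25530252765870304, 0.5086974165814386], [-0.9998752844575485, 0.015055981699396937, 0.004767907927135991, -0.10764148295473336], [-0.0007654615218189884, 0.2553458980355532, -0.9668494642006444, 0.3503140983083563], [0.0, 0.0, 0.0, 1.0]]
```

View pics/scene5.png

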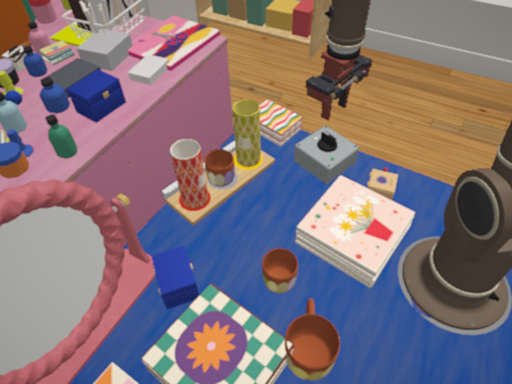

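View pics/top5.png

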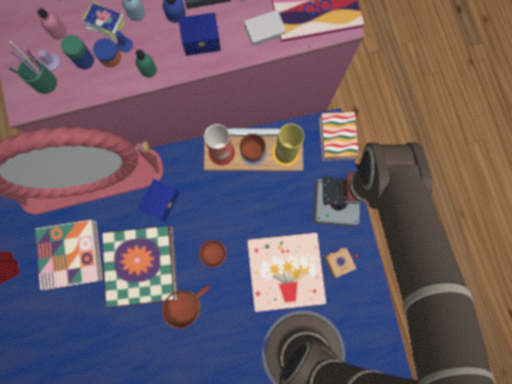

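View pics/wrist5.png

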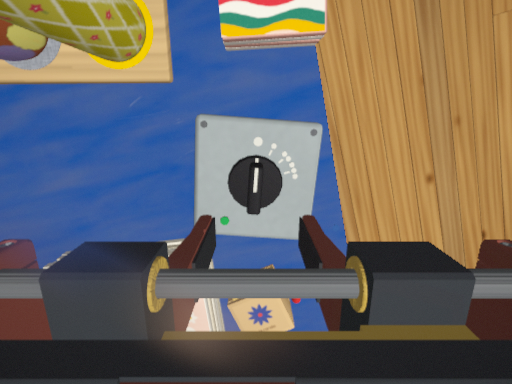

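Both tumblers stand on their discs and the dial is clear in the wrist view at (255,182). I'll check the tumbler centring and fit the box and dial.

```bash

python3 - <<'E'
from ov import *
out=[]
for n,roi,W in(("top",(115,180,195,310),460),("scene",(90,220,155,280),330)):
    p=camera_params(n); im=cv2.imread(f"pics/{n}5.png")[roi[0]:roi[1],roi[2]:roi[3]]; S=W/im.shape[1]; im=cv2.resize(im,None,fx=S,fy=S,interpolation=cv2.INTER_CUBIC); off=np.array([roi[2],roi[0]])
    for x,y,h in((.608,.2433,.182),(.6065,.0432,.186)):
        draw(im,p,circ(x,y,.018,.042),S,off,(255,0,255)); draw(im,p,circ(x,y,.018+h,.035),S,off,(0,255,0)); draw(im,p,circ(x,y,.018,.035),S,off,(255,128,0))
    out.append(cv2.copyMakeBorder(im,0,350-im.shape[0],0,0,0))
cv2.imwrite("pics/c5.png",np.hstack(out))
n="wrist";T=np.array([[-0.015774333570482003, -0.9667325326953066, -0.25530252765870304, 0.5086974165814386], [-0.9998752844575485, 0.015055981699396937, 0.004767907927135991, -0.10764148295473336], [-0.0007654615218189884, 0.2553458980355532, -0.9668494642006444, 0.3503140983083563], [0.0, 0.0, 0.0, 1.0]])
p=camera_params(n); print(np.abs(p["world_from_camera"]-T).max()); p["world_from_camera"]=T
im=cv2.imread("pics/wrist5.png")[105:250,180:340]; S=4.5; im=cv2.resize(im,None,fx=S,fy=S,interpolation=cv2.INTER_CUBIC);off=np.array([180,105])
g=(.4425,-.105,-.055)
draw(im,p,rect(*g[:2],.07,.13,.13,g[2]),S,off,(255,255,0)); draw(im,p,circ(*g[:2],.08,.029),S,off,(0,255,255)); draw(im,p,rect(*g[:2],.11,.046,.013,g[2]),S,off,(0,0,255))
cv2.imwrite("pics/w6.png",im)
E
```

```text
0.0
```

View pics/c5.png

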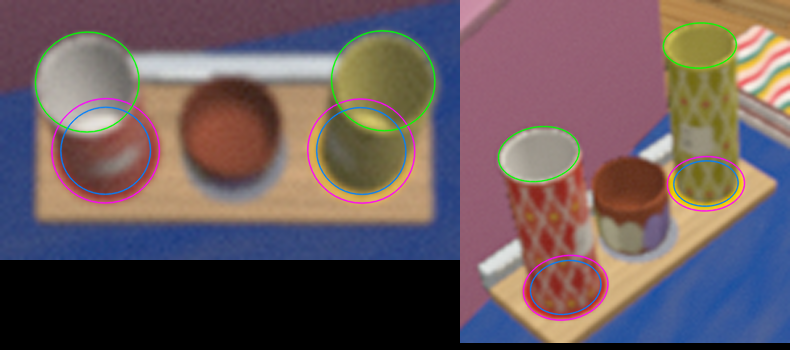

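View pics/w6.png

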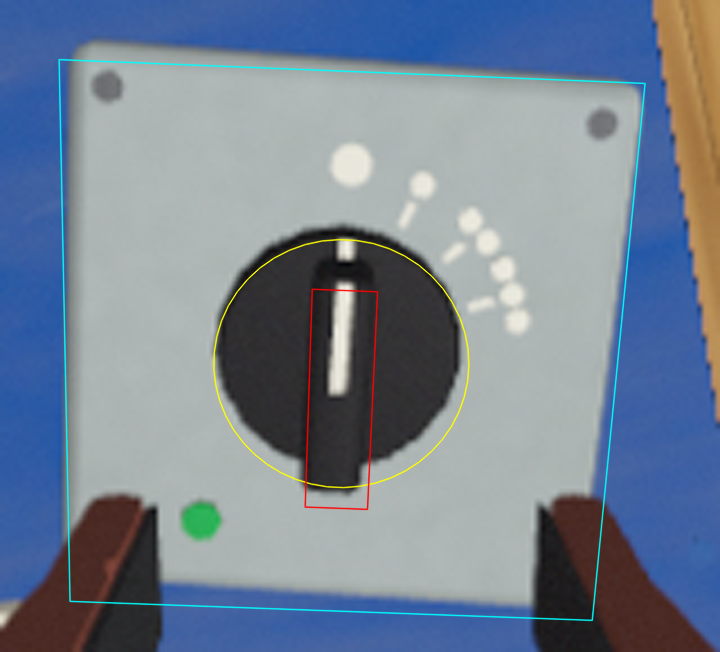

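Both tumblers match the predicted rims and feet in both views. In the wrist fit the dial is about 4 mm farther out than assumed, at (0.446, −0.1045), with yaw about −0.08. I'll align above it.

```bash

python3 -m handwheel '[{"tx":-0.001,"ty":-0.004,"tz":0.01,"yaw":0.068,"claw":0},{"tx":-0.0016,"ty":-0.007,"tz":0.02,"yaw":0.068,"claw":0},{"tx":-0.0016,"ty":-0.007,"tz":0.03,"yaw":0.068,"claw":0},{"tx":-0.0016,"ty":-0.007,"tz":0.03,"yaw":0.068,"claw":0},{"tx":-0.0016,"ty":-0.007,"tz":0.03,"yaw":0.068,"claw":0},{"tx":-0.0016,"ty":-0.007,"tz":0.03,"yaw":0.068,"claw":0},{"tx":-0.0016,"ty":-0.007,"tz":0.03,"yaw":0.068,"claw":0},{"tx":-0.0016,"ty":-0.007,"tz":0.03,"yaw":0.068,"claw":0}]' 25 && python3 d.py 0.446 -.1045 0.085
python3 - <<'E'
from ov import *
s=r.get_state(); print(s["qpos"])
p=camera_params("wrist"); im=camera("wrist")[:,:,::-1].copy(); S=1.5; im=cv2.resize(im,None,fx=S,fy=S,interpolation=cv2.INTER_CUBIC);off=np.zeros(2)
g=(.446,-.1045,-.08)
draw(im,p,rect(*g[:2],.07,.13,.13,g[2]),S,off,(255,255,0)); draw(im,p,circ(*g[:2],.08,.029),S,off,(0,255,255)); draw(im,p,rect(*g[:2],.11,.046,.013,g[2]),S,off,(0,0,255))
x,y,z=s["position"]; R=s["eef_rot"]
for k in(-.05,.05): pass
draw(im,p,np.array([[x,y,.11]+0*R[:,0],[x,y,.11]])+np.outer([-.02,.02],R[:,0]),S,off,(0,255,0))
cv2.imwrite("pics/w7.png",im)
E
```

```text
clock: 16.85
position: [0.4476, -0.1036, 0.1587]
eef_rot: [[-0.08, -0.997, 0.0], [-0.997, 0.08, -0.0], [0.0, -0.0, -1.0]]
wrist_force: [-0.3, -0.1, 0.0]
width: 0.0439
t 16.85 pos [ 0.4476 -0.1036  0.1587] w 0.043929442156818294 F [-0.3445 -0.0757  0.0097] yaw x-axis deg -94.60120499892997 z [ 0.0003 -0.0002 -1.    ]
delta tool [0.001  0.0015 0.0737] yaw for jaws along -y: -0.08030617679055019
[ 33.8731  14.3996 -31.0156 116.2979   9.4163  51.6519 -96.8145]
```

View pics/w7.png

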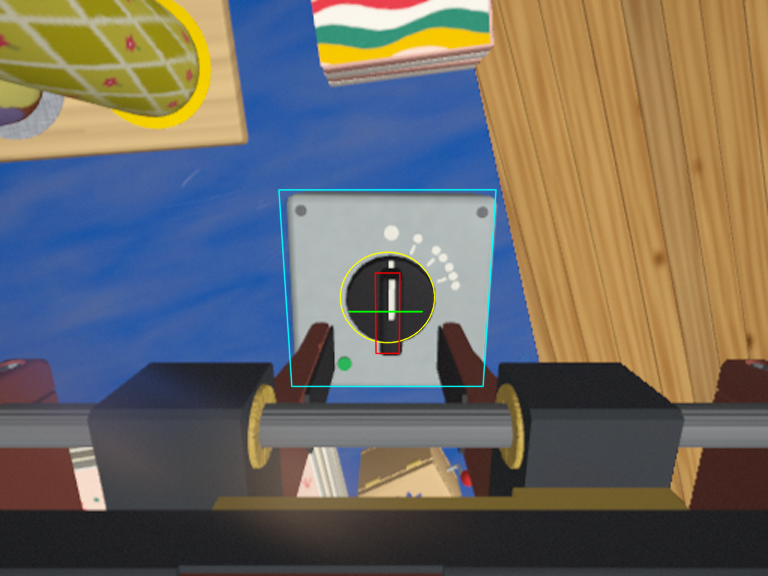

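The angle fits and the axis looks about 1.5 mm further to −y, so I'll use (0.446, −0.106). j7 is at −96.8° and would run into its range limit during a +69° turn. I'll do the equivalent half turn first.

```bash

python3 -m handwheel '[{"tx":0.0012,"ty":0.0007,"tz":0,"yaw":-0.1,"claw":0},{"tx":0.0025,"ty":0.0014,"tz":0,"yaw":-0.28,"claw":0},{"tx":0.0025,"ty":0.0014,"tz":0,"yaw":-0.46,"claw":0},{"tx":0.0025,"ty":0.0014,"tz":0,"yaw":-0.64,"claw":0},{"tx":0.0025,"ty":0.0014,"tz":0,"yaw":-0.82,"claw":0},{"tx":0.0025,"ty":0.0014,"tz":0,"yaw":-1.0,"claw":0},{"tx":0.0025,"ty":0.0014,"tz":0,"yaw":-1.18,"claw":0},{"tx":0.0025,"ty":0.0014,"tz":0,"yaw":-1.36,"claw":0}]' 25 && python3 d.py 0.446 -.106 0.085;  python3 -c "
from h import *
print(r.get_state()['qpos'])"
```

```text
clock: 17.9
position: [0.4459, -0.1059, 0.1586]
eef_rot: [[0.96, -0.281, 0.0], [-0.281, -0.96, -0.0], [0.0, 0.0, -1.0]]
wrist_force: [-0.3, -0.3, 0.4]
width: 0.0437
t 17.9 pos [ 0.4459 -0.1059  0.1586] w 0.04368912376531073 F [-0.2525 -0.3282  0.3972] yaw x-axis deg -16.338306973975207 z [ 0.0001 -0.0001 -1.    ]
delta tool [0.0001 0.     0.0736] yaw for jaws along -y: 1.2856390758974776
[ 46.0454  17.1219 -45.3924 115.7806  15.2239  52.9944 -23.6879]
```

```bash

python3 -m handwheel '[{"tx":0,"ty":0,"tz":0,"yaw":-0.18,"claw":0},{"tx":0,"ty":0,"tz":0,"yaw":-0.36,"claw":0},{"tx":0,"ty":0,"tz":0,"yaw":-0.54,"claw":0},{"tx":0,"ty":0,"tz":0,"yaw":-0.72,"claw":0},{"tx":0,"ty":0,"tz":0,"yaw":-0.9,"claw":0},{"tx":0,"ty":0,"tz":0,"yaw":-1.08,"claw":0},{"tx":0,"ty":0,"tz":0,"yaw":-1.26,"claw":0},{"tx":0,"ty":0,"tz":0,"yaw":-1.44,"claw":0}]' 25 && python3 -m handwheel '[{"tx":0,"ty":0,"tz":0,"yaw":-0.17,"claw":0},{"tx":0,"ty":0,"tz":0,"yaw":-0.342,"claw":0},{"tx":0,"ty":0,"tz":0.01,"yaw":-0.342,"claw":0},{"tx":0,"ty":0,"tz":0.02,"yaw":-0.342,"claw":0},{"tx":0,"ty":0,"tz":0.03,"yaw":-0.342,"claw":0},{"tx":0,"ty":0,"tz":0.03,"yaw":-0.342,"claw":0},{"tx":0,"ty":0,"tz":0.03,"yaw":-0.342,"claw":0},{"tx":0,"ty":0,"tz":0.03,"yaw":-0.342,"claw":0}]'; python3 d.py 0.446 -.106 0.085;  python3 - <<'E'
from ov import *
s=r.get_state(); print(s["qpos"])
p=camera_params("wrist"); im=camera("wrist")[:,:,::-1].copy(); S=1.5; im=cv2.resize(im,None,fx=S,fy=S,interpolation=cv2.INTER_CUBIC);off=np.zeros(2)
g=(.446,-.106,-.08)
draw(im,p,circ(*g[:2],.08,.029),S,off,(0,255,255)); draw(im,p,rect(*g[:2],.11,.046,.013,g[2]),S,off,(0,0,255))
cv2.imwrite("pics/w8.png",im)
E
```

```text
clock: 18.9
position: [0.4459, -0.106, 0.1586]
eef_rot: [[0.404, 0.915, 0.0], [0.915, -0.404, -0.0], [-0.0, 0.0, -1.0]]
wrist_force: [-0.8, 0.1, -0.4]
width: 0.0438
clock: 19.9
position: [0.4462, -0.1058, 0.1288]
eef_rot: [[0.08, 0.997, 0.001], [0.997, -0.08, -0.0], [-0.0, 0.001, -1.0]]
wrist_force: [-1.1, -0.4, 0.5]
width: 0.044
t 19.9 pos [ 0.4462 -0.1058  0.1288] w 0.043957616995018545 F [-1.052  -0.4402  0.4756] yaw x-axis deg 85.4230090162951 z [ 0.0005 -0.0003 -1.    ]
delta tool [-0.0002 -0.0002  0.0438] yaw for jaws along -y: 3.0617090910900484
[ 59.7115  28.2605 -65.9574 116.8595  31.7873  55.2261  62.5439]
```

View pics/w8.png

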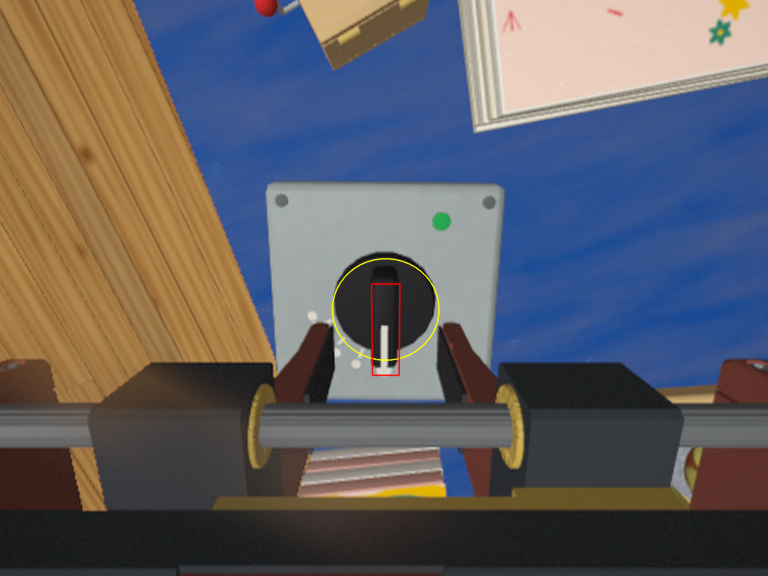

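Seen from the opposite side, the dial appears 4 mm nearer. Averaging out the wrist camera's bias gives x ≈ 0.444, which agrees with the top camera. I'll descend and close on the bar.

```bash

python3 -m handwheel '[{"tx":0,"ty":-0.0025,"tz":0.01,"yaw":0,"claw":0},{"tx":0,"ty":-0.0025,"tz":0.025,"yaw":0,"claw":0},{"tx":0,"ty":-0.0025,"tz":0.035,"yaw":0,"claw":0},{"tx":0,"ty":-0.0025,"tz":0.043,"yaw":0,"claw":0},{"tx":0,"ty":-0.0025,"tz":0.043,"yaw":0,"claw":-0.3},{"tx":0,"ty":-0.0025,"tz":0.043,"yaw":0,"claw":-0.6},{"tx":0,"ty":-0.0025,"tz":0.043,"yaw":0,"claw":-0.8},{"tx":0,"ty":-0.0025,"tz":0.043,"yaw":0,"claw":-0.9}]' 25 && python3 d.py;  python3 - <<'E'
from ov import *
im=camera("wrist")[:,:,::-1].copy(); cv2.imwrite("pics/w9.png",im)
im=camera("scene")[:,:,::-1].copy(); cv2.imwrite("pics/s9.png",cv2.resize(im[80:200,250:400],None,fx=5,fy=5,interpolation=cv2.INTER_CUBIC))
E
```

```text
clock: 20.95
position: [0.4436, -0.1062, 0.0858]
eef_rot: [[0.08, 0.997, 0.0], [0.997, -0.08, -0.001], [-0.001, 0.0, -1.0]]
wrist_force: [-0.4, -2.8, 3.1]
width: 0.0127
t 20.95 pos [ 0.4436 -0.1062  0.0858] w 0.01268122739515609 F [-0.3623 -2.8118  3.0805] yaw x-axis deg 85.3838670143717 z [ 0.0004 -0.0009 -1.    ]
```

View pics/w9.png

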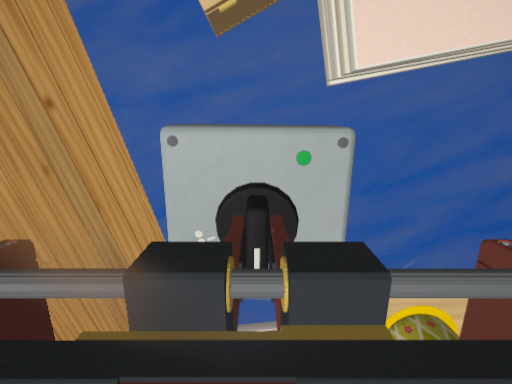

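View pics/s9.png

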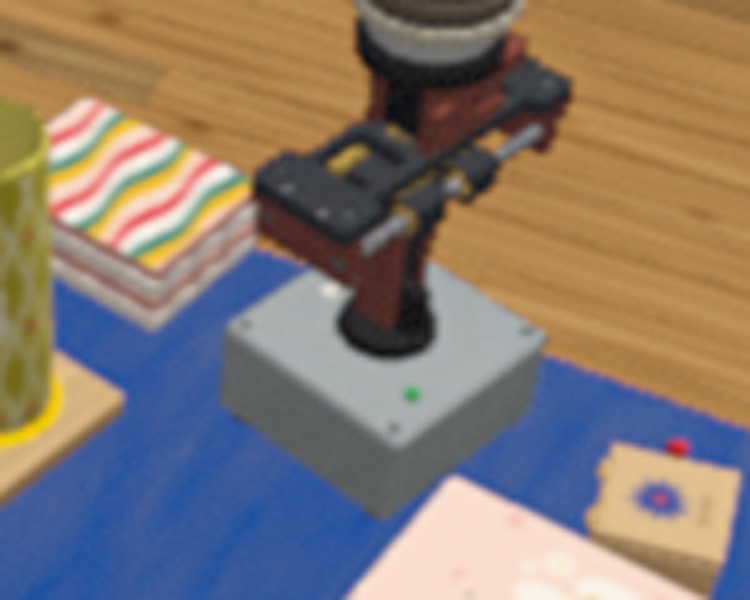

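The bar is gripped, with a width of 12.7 mm. I'll turn it clockwise.

```bash

python3 -m handwheel '[{"tx":0,"ty":0,"tz":0,"yaw":0.0,"claw":-0.9},{"tx":0,"ty":0,"tz":0,"yaw":0.08,"claw":-0.9},{"tx":0,"ty":0,"tz":0,"yaw":0.17,"claw":-0.9},{"tx":0,"ty":0,"tz":0,"yaw":0.26,"claw":-0.9},{"tx":0,"ty":0,"tz":0,"yaw":0.35,"claw":-0.9},{"tx":0,"ty":0,"tz":0,"yaw":0.44,"claw":-0.9},{"tx":0,"ty":0,"tz":0,"yaw":0.52,"claw":-0.9},{"tx":0,"ty":0,"tz":0,"yaw":0.6,"claw":-0.9}]' 40 && python3 d.py;  python3 - <<'E'
from ov import *
print(r.get_state()["moment"],r.get_state()["qpos"])
im=camera("wrist")[:,:,::-1].copy(); cv2.imwrite("pics/w10.png",im)
E
```

```text
clock: 22.05
position: [0.4435, -0.1064, 0.0858]
eef_rot: [[0.63, 0.776, 0.0], [0.776, -0.63, -0.001], [-0.001, 0.001, -1.0]]
wrist_force: [-1.2, -3.7, 5.0]
width: 0.0125
t 22.05 pos [ 0.4435 -0.1064  0.0858] w 0.012546844895859083 F [-1.1967 -3.6536  4.974 ] yaw x-axis deg 50.91607813966655 z [ 0.0003 -0.0015 -1.    ]
[-0.9026  0.0977  0.1445] [ 50.7498  27.3577 -53.7131 119.7048  30.3047  47.4571  29.6894]
```

View pics/w10.png

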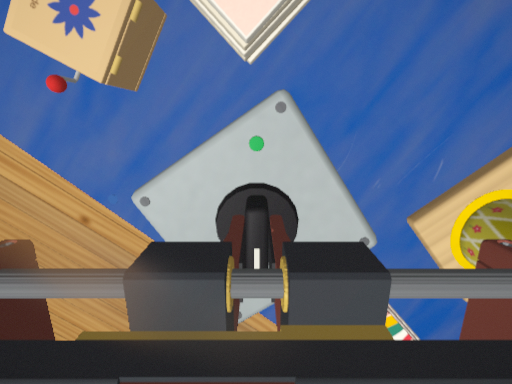

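The dial follows the tool at about 0.60 rad, with 0.14 N·m spring torque. On to the third mark.

```bash

python3 -m handwheel '[{"tx":0,"ty":0,"tz":0,"yaw":0.08,"claw":-0.9},{"tx":0,"ty":0,"tz":0,"yaw":0.17,"claw":-0.9},{"tx":0,"ty":0,"tz":0,"yaw":0.26,"claw":-0.9},{"tx":0,"ty":0,"tz":0,"yaw":0.35,"claw":-0.9},{"tx":0,"ty":0,"tz":0,"yaw":0.44,"claw":-0.9},{"tx":0,"ty":0,"tz":0,"yaw":0.53,"claw":-0.9},{"tx":0,"ty":0,"tz":0,"yaw":0.605,"claw":-0.9},{"tx":0,"ty":0,"tz":0,"yaw":0.605,"claw":-0.9}]' 40 && python3 d.py;  python3 - <<'E'
from ov import *
print(r.get_state()["moment"],r.get_state()["qpos"])
im=camera("wrist")[:,:,::-1].copy(); cv2.imwrite("pics/w11.png",im)
for n in("scene","top"): cv2.imwrite(f"pics/{n}11.png",camera(n)[:,:,::-1])
E
```

```text
clock: 23.1
position: [0.4433, -0.1066, 0.0858]
eef_rot: [[0.959, 0.282, -0.0], [0.282, -0.959, -0.002], [-0.001, 0.002, -1.0]]
wrist_force: [-1.4, -4.4, 6.7]
width: 0.0127
t 23.1 pos [ 0.4433 -0.1066  0.0858] w 0.012655588065089575 F [-1.4073 -4.4482  6.6854] yaw x-axis deg 16.404933398303157 z [-0.0001 -0.0018 -1.    ]
[-1.0984  0.277   0.1499] [ 44.6412  24.3357 -45.3534 120.0325  24.6157  45.0626   0.4232]
```

View pics/w11.png

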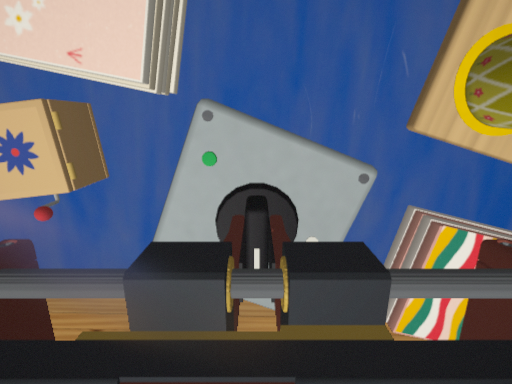

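View pics/scene11.png

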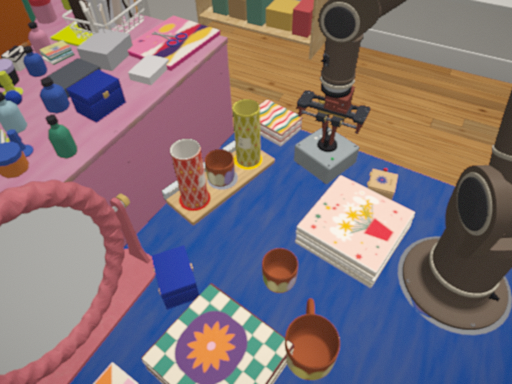

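View pics/top11.png

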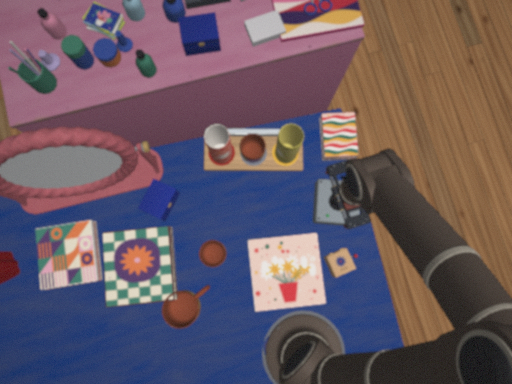

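The tool has turned 1.204 rad since gripping, and the torque of 0.150 N·m is close to the third-mark spring value. I'll hold for one second to check it's steady, then hand in.

```bash

python3 -m handwheel '[{"tx":0,"ty":0,"tz":0,"yaw":0,"claw":-0.9},{"tx":0,"ty":0,"tz":0,"yaw":0,"claw":-0.9},{"tx":0,"ty":0,"tz":0,"yaw":0,"claw":-0.9},{"tx":0,"ty":0,"tz":0,"yaw":0,"claw":-0.9},{"tx":0,"ty":0,"tz":0,"yaw":0,"claw":-0.9},{"tx":0,"ty":0,"tz":0,"yaw":0,"claw":-0.9},{"tx":0,"ty":0,"tz":0,"yaw":0,"claw":-0.9},{"tx":0,"ty":0,"tz":0,"yaw":0,"claw":-0.9}]' 40 && python3 d.py;  python3 - <<'E'
from ov import *
print(r.get_state()["moment"])
im=cv2.resize(camera("wrist")[90:270,130:400,::-1],None,fx=2.9,fy=2.9,interpolation=cv2.INTER_CUBIC); cv2.imwrite("pics/w12.png",im)
a=cv2.imread("pics/scene0.png").astype(int);b=cv2.imread("pics/scene11.png").astype(int)
for n in("scene","top"):
    p=camera_params(n); a=cv2.imread(f"pics/{n}0.png").astype(int);b=cv2.imread(f"pics/{n}11.png").astype(int)
    d=cv2.GaussianBlur(np.abs(a-b).max(2).astype(np.float32),(5,5),0); cv2.imwrite(f"pics/diff_{n}.png",np.clip(d*3,0,255))
h=[cv2.imread(f"pics/diff_{n}.png") for n in("scene","top")]; cv2.imwrite("pics/diff.png",cv2.resize(np.hstack(h),None,fx=.78,fy=.78))
E
```

```text
clock: 24.25
position: [0.4433, -0.1066, 0.0858]
eef_rot: [[0.959, 0.283, -0.0], [0.283, -0.959, -0.002], [-0.001, 0.001, -1.0]]
wrist_force: [-1.8, -4.1, 6.3]
width: 0.0128
t 24.25 pos [ 0.4433 -0.1066  0.0858] w 0.012825639291834183 F [-1.7517 -4.129   6.2993] yaw x-axis deg 16.464717637414765 z [-0.0001 -0.0016 -1.    ]
[-1.1043  0.2845  0.1401][ WARN:0@1.005] global loadsave.cpp:1063 imwrite_ Unsupported depth image for selected encoder is fallbacked to CV_8U.
```

View pics/w12.png

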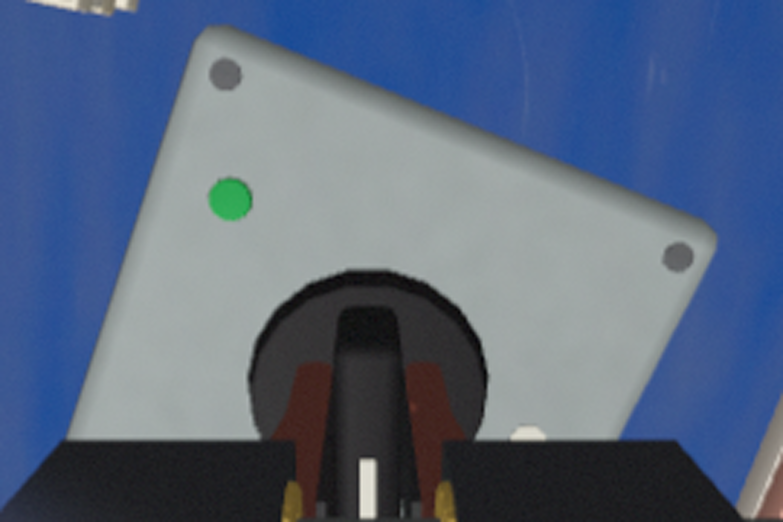

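View pics/diff.png

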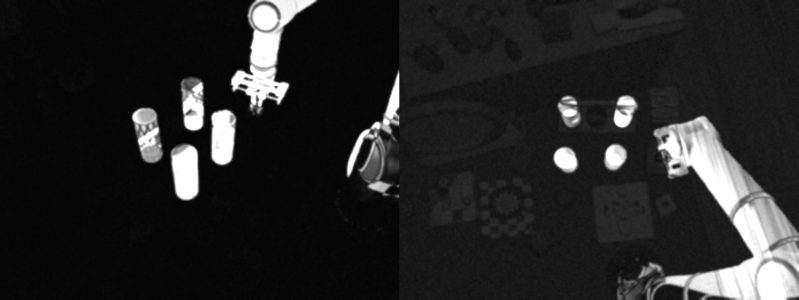

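The pointer is steady in the jaws at (367,490). Only the tumblers and the arm differ from the first pictures. Handing in.

```bash
python3 -c "
from station import r
print(r.hand_in())"
```

```text
the job is handed in; nothing more can be done
None
```

I stood the red and yellow tumblers upright on their discs, then turned the dial clockwise and handed in at about 24 s with the gripper still holding it.

**Tumblers:** Both matched their disc positions in the top and scene views to within about 2 mm. That is roughly the camera calibration limit. The picture differences showed nothing else on the counter had moved.

**Dial:** I measured the angle from the tool's rotation since gripping, not from the dial's marks. It read 1.204 rad when the turn finished and 1.203 rad after holding for a second. The holding torque was about 0.14–0.15 N·m, slightly below the stated 0.16.

**Disagreements:**
- The wrist camera placed the dial 4 mm differently from opposite sides. I used the average, which agreed with the top camera.
- The yellow tumbler sat about 2 mm off-centre in the grip. I corrected for that before setting it down.

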